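# Walk the bench supply into its dock and change over to it

### The arm

A 7-joint arm with a two-finger parallel gripper is mounted at the origin on a cart in front of the work surface, level with it; the furniture and walls round the work are solid. World frame = base frame: x ahead of the robot, y to its left, z up, the work surface at z = 0. Lengths are in m, angles in rad, forces in N, time in s.
With the tool pointing down it reaches from about 0.4 to 0.875 m from the base axis. Payload 19.3 kg.
Tool frame: the origin (TCP) lies at the very end of the fingers, on their centre line; the grasp point (between the pads) lies 19 mm behind it; z points along the fingers, y is the line along which they close (so a half turn about z gives the same grasp; the last joint's range is limited). The gripper opens to 85 mm and grips with 20 to 120 N. Pads are 22 mm wide; open, the fingers measure 114 mm over their backs; the gripper's body (76 mm by 85 mm) begins 54 mm behind the grasp point. The pads swing forward as they close: fully open they stand 13 mm farther back than shut.
Start: joints at [-1.419, 0.521, -0.036, 1.599, 0.021, 1.021, -0.113], TCP at [0.138, 0.61, 0.231] pointing down, gripper open.
Joint ranges: [-2.91, 2.91], [-0.3, 2.13], [-1.5, 1.42], [0.17, 2.43], [-1.26, 4.41], [0.16, 1.93], [-2.52, 2.52]. Speed limits (rad/s): [1.89, 1.89, 2.39, 2.39, 3.01, 3.01, 3.01].

### API

Orientations are given as [roll, pitch, yaw] about the fixed x, y, z axes, in that order (R = Rz(yaw) Ry(pitch) Rx(roll)).
In Python, from workcell import bot gives the robot as it stands. The module is installed in compiled form; this text tells all that it offers.
- The arm moves only by the tool apply_moves, never from a script. Its arguments are lists of equal length, an entry for each row: "claw": the finger opening in m, from 0 to 0.0854; "xyz": the shift along the tool's x, y, z in m, a list of three; "twist": the turn, a rotation vector about the tool's x, y, z in rad, a list of three. A call has 1 to 20 rows; each row shifts and turns the commanded pose from where the row before left it, along the tool's axes as they then stand; what a row does not reach is not made up. A row lasts 1/10 s, in which the tool goes at most 50 mm and 8.59 degrees, less where a joint would pass 70% of its speed; a pose out of reach is approached as far as the arm can. A call with a gripper value outside its range is refused whole. The fingers move at their own pace and stop on an object; "force" is the grip in N (left out, the last holds). Time passes only in rows, so rows that do not move let the fingers close. It gives the time, the measured TCP pose, the force, the opening and the grip force at its end, in the units of the state.
- bot.observe(): the state, without advancing time (a new reading comes with each control period).
- bot.grab_frame(name): name is "scene" or "top" or "wrist"; returns a dict with "img" (480x640x3 uint8, red, green, blue), "vfov" (degrees; the focal length in pixels is half the picture's height over the tangent of half this angle, whatever the lens; pixels are square), "cx", "cy" (the principal point, pixels), "distortion" ([k1, k2, p1, p2, k3] as OpenCV has them; the pictures are not rectified), "view" (4x4, takes a point from world to camera coordinates). Camera axes: x right, y up, looking along -z (the intrinsics and any distortion apply to the point x, -y, -z); pixel columns grow to the right and rows downward; lengths in m; the calibration is good to about 2 mm. A picture is of the moment at which its call begins. There is no depth.
- bot.job_done(): hands the job in; it is judged then, once.
Trained networks look in the newest picture that a camera, given by its name, has taken for a name from the list of things; names that differ only in an ending like _2 or _b are one class to them, and where a whole thing is asked for, a point or a joint stands for the part that bears it (a point fixed in the world has none). Each returns a list of dicts, best first, with "score" (0 to 1); they miss things now and then, are a little off and sometimes report something else, mostly with a low value. They report only what shows in the picture. A call takes as long as a camera call.
- bot.find_in(camera, query): "position" ([x, y, z] in m, in world coordinates, good to about 4 mm: the middle of the surface that is visible of it).
The state is a dict: "clock": time; "qpos": joint angles; "qd": joint speeds; "joint_efforts": joint torques, N m; "position": TCP position; "tool_rot": TCP orientation; "force": force on the tool from outside, world axes, zero at the start; "moment": the same for the moment, N m; "grip_width": finger opening in m; "finger_force": force on a finger pad.
Only numpy, scipy, OpenCV 4.12 (cv2) and the standard library are available. Lean on these libraries where they do the work, as an engineer would, in place of code of your own. Each camera call takes 0.05 s, during which the arm holds its last target. There are 200 camera calls.

### The job

Walk the heavy blue bench supply across the bench into its docking bay with short alternating pushes on its two near rubber corner posts, keeping it flat on the bench and never letting it slew far round, until it is square and fully home against the stop; do not press on its front panel between the posts. Then change the feed over with the red lever on the white switch box: from the orange lamp's side to centre off, let it rest there for two full seconds, then on to the green lamp's side. Leave the other things on the bench as they are.

Things in the scene. Friction and masses are not known exactly. Their poses are not given: they have to be found in the camera images.
- supply: heavy bench power supply, blue case with black rubber corner posts: 128 mm deep (x), 180 wide (y), 81 high, about 2.0 kg, friction about 0.6. Origin: underside centre, 68 mm behind the near post faces, 60 mm before its far face. x points from its front panel (facing the robot) to its far face, y left, z up. Starts 80 to 100 mm short of home, up to 15 mm off the bay's axis and 0.2 rad askew
- panel: the supply's grey front panel with display, knobs and sockets, 128 mm wide, between the near corner posts; its knobs end 3 mm and its plate 15 mm behind the posts' faces. Moves with the supply; its origin is the supply's origin. Not to be pressed (2 N at most)
- corner_left (a point): middle of the near face of the supply's left near corner post, as the robot sees it: 43 mm above the bench, 80 mm left of the supply's middle. The flat face is 24 mm wide (66 to 90 mm from the middle), from 5 to 81 mm above the bench. Axes as the supply's
- corner_right (a point): the same for the right near corner post, 80 mm right of the supply's middle
- back (a point): middle of the supply's far face, 60 mm beyond its origin, 43 mm above the bench. Axes as the supply's
- dock: docking station fixed to the bench: a grey head (214 mm wide, 56 deep, 74 high) across the far end of the bay, two guide rails and a white switch box. Origin: on the bench, middle of the bay, at the head's stop face; x points into the head (the way the supply goes in), y left, z up. Home: supply origin at x = -60 mm, its near post faces at x = -128 mm, y = 0, same heading
- mouth (a point): middle of the bay's mouth on the bench, at dock x = -82 mm, where the aluminium rails begin (22 mm high). Here their slick white-lined inner faces stand 228 mm apart; they close in at 25 degrees each, to a throat 187 mm wide (the supply is 180) 37 mm before the head, then run parallel to the head. Axes as the dock's
- plug_face (a point): face of the black sprung plug (66 x 20 mm) in the stop face, 40 mm above the bench; free it stands 10 mm out, and the supply pushes it in as it comes home, against 5 N at most. The supply's own friction then holds it in
- lever (a joint): red-knobbed changeover lever, rad: -0.5 leans left to the orange lamp (start), 0 upright = off, +0.5 leans right to the green lamp; stops at +-0.5. A sprung detent pulls it into these three positions; it tips over between them at about +-0.25 and needs about 5 N at the knob
- pivot (a point): the lever's pivot, on top of the white switch box (78 x 88 mm, 62 mm high) right of the bay: dock x = -70 mm, y = -173 mm, 64 mm above the bench. The lever turns about the dock's x axis. Axes as the dock's
- knob (a point): centre of the lever's red knob (25 mm thick, 28 mm high), 65 mm up the lever from its pivot; z points along the lever
- multimeter: yellow multimeter, 142x70x38 mm, a bystander; origin at the centre of its underside
- mug: orange tea mug, 81x113x101 mm, a bystander; origin at the centre of its underside
- brush: dust brush with a wooden handle, 133 mm long, a bystander; origin at the centre of its underside
- spanner: steel combination spanner, 177 mm long, a bystander; origin at the centre of its underside
- solder: reel of solder wire, 64 mm wide, 41 mm high, a bystander; origin at the centre of its underside
- weight: light grey knobbed calibration weight, 48 mm wide, 64 mm high, a bystander; origin at the centre of its underside

How it is judged:
By the outcome, as a careful person would: the job done as asked, in the order asked, and still so for the second after the job is handed in, with the robot touching nothing.
It also fails if it takes over 72 s, if anything falls off the work surface, if the arm or the gripper's body presses on something with over 40 N, if the wrist force passes 120 N, or if a joint passes its speed limit or range.

## Working session

There is one attempt and no reset: what is moved stays moved. The work goes in short steps, Python scripts to look and compute and a tool call to move; the robot and the scene stay as the last step left them, time stands still between calls to the robot, and variables do not carry over. Pictures are saved under pics/ and viewed, at most 10 in all, crops included, and the job is handed in when it is done.

Besides the shell and the picture viewer there is one more tool, called as a command line: name --argument value ..., lists and objects as JSON in quotes. apply_moves: Moves the arm, as the interface text tells. Its arguments: {"type":"object","properties":{"claw":{"type":"array"},"xyz":{"type":"array"},"twist":{"type":"array"},"force":{"type":"number"}},"required":["claw","xyz","twist"]}

```bash
mkdir -p pics; cat > h.py <<'E'
import numpy as np,cv2
from workcell import bot
def K(f):
    F=240/np.tan(np.radians(f["vfov"])/2); return np.array([[F,0,f["cx"]],[0,F,f["cy"]],[0,0,1.]])
def ray(f,uv):
    p=cv2.undistortPoints(np.array([[uv]],float),K(f),np.array(f["distortion"],float))[0,0]
    V=np.array(f["view"]);R=V[:3,:3];c=-R.T@V[:3,3]
    return c,R.T@np.array([p[0],-p[1],-1])
def at(f,uv,z):
    c,d=ray(f,uv);return c+d*(z-c[2])/d[2]
def proj(f,P):
    V=np.array(f["view"]);P=np.atleast_2d(P);q=P@V[:3,:3].T+V[:3,3];q=q*[1,-1,-1]
    return cv2.projectPoints(q.reshape(-1,1,3),np.zeros(3),np.zeros(3),K(f),np.array(f["distortion"],float))[0][:,0]
def save(f,n): cv2.imwrite("pics/"+n+".png",f["img"][:,:,::-1])
E
python3 - <<'E'
from h import *
import pickle
for c in("scene","top"):
    f=bot.grab_frame(c);save(f,c+"0");pickle.dump(f,open(c+"0.pkl","wb"))
    for q in("supply","panel","corner_left","corner_right","dock","lever","knob","plug_face","multimeter","mug","brush","spanner","solder","weight"):
        print(c,q,[(np.round(r["position"],3).tolist(),round(r["score"],2)) for r in bot.find_in(c,q)[:2]])
s=bot.observe();print(s)
E
```

```text
scene supply []
scene panel []
scene corner_left []
scene corner_right []
scene dock []
scene lever []
scene knob []
scene plug_face []
scene multimeter []
scene mug [([0.556, 0.31, 0.063], 0.93)]
scene brush []
scene spanner [([0.408, -0.371, 0.004], 0.55)]
scene solder []
scene weight []
top supply [([0.538, -0.13, 0.077], 0.79)]
top panel [([0.489, -0.127, 0.067], 0.68)]
top corner_left [([0.536, -0.132, 0.074], 0.59)]
top corner_right [([0.541, -0.131, 0.077], 0.97), ([0.47, 0.152, 0.03], 0.17)]
top dock [([0.694, -0.177, 0.066], 0.91)]
top lever [([0.63, -0.266, 0.13], 0.66)]
top knob [([0.423, -0.39, 0.004], 0.67), ([0.632, -0.267, 0.126], 0.49)]
top plug_face [([0.689, -0.121, 0.052], 0.65), ([0.539, -0.13, 0.082], 0.19)]
top multimeter [([0.471, 0.153, 0.03], 0.91)]
top mug [([0.575, 0.302, 0.051], 0.6)]
top brush [([0.378, 0.176, 0.013], 0.91)]
top spanner [([0.425, -0.391, 0.004], 0.67)]
top solder [([0.55, -0.389, 0.041], 0.91)]
top weight [([0.601, 0.134, 0.064], 0.85), ([0.696, -0.176, 0.068], 0.65)]
{'clock': 1.5, 'qpos': array([-1.41918463,  0.5214243 , -0.03627512,  1.59953041,  0.02116944,
        1.02111102, -0.11278652]), 'qd': array([-0.00019059, -0.00085692, -0.00042039,  0.00246146,  0.00016032,
       -0.00056839,  0.00020808]), 'joint_efforts': array([-5.54745948e-04, -9.26835537e+01,  1.97817162e+00, -3.70257425e+01,
        1.80070329e-02,  1.70289037e-03,  3.43373210e-05]), 'position': array([0.13752336, 0.60965032, 0.23126499]), 'tool_rot': array([-3.14150248e+00, -6.52242629e-06,  2.91971453e+00]), 'force': array([ 0.63668223, -0.08819892,  0.60007353]), 'moment': array([ 0.02950056,  0.03090092, -0.01059485]), 'finger_force': 0.0, 'grip_width': 0.08541494426263171}
```

View top.

View pics/top0.png

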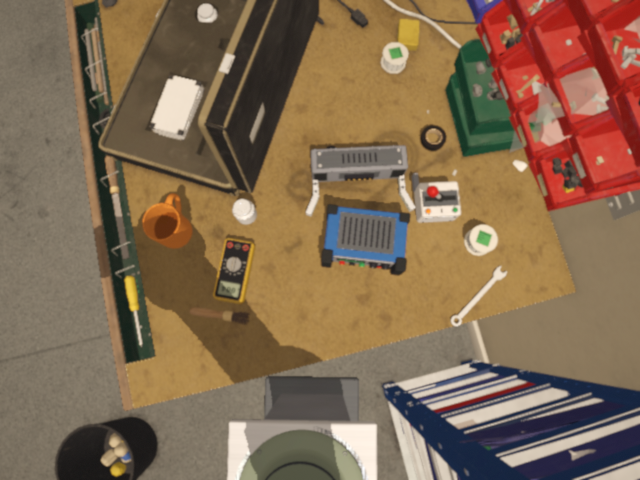

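View pics/scene0.png

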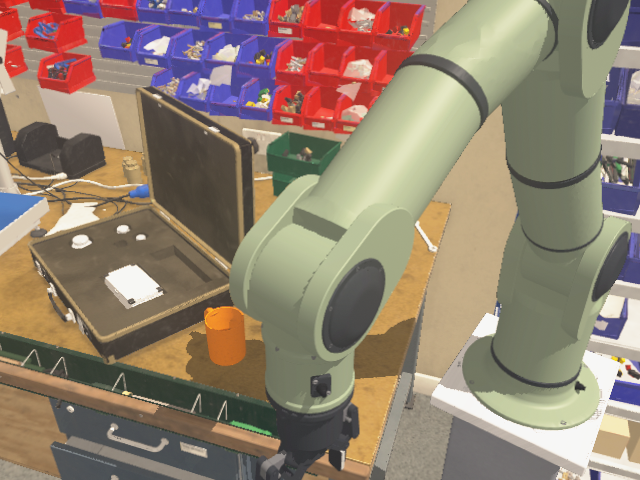

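```bash
python3 - <<'E'
import pickle,cv2
f=pickle.load(open("top0.pkl","rb"));i=f["img"][135:285,295:475,::-1]
cv2.imwrite("pics/c0.png",cv2.resize(i,(720,600),interpolation=cv2.INTER_CUBIC))
print(f["vfov"],f["cx"],f["cy"],f["distortion"],f["view"])
E
```

```text
55.594474701097276 321.9371841103127 240.46207151158686 [-0.08259138  0.          0.          0.          0.        ] [[ 0.01171996 -0.99992594 -0.00327964 -0.04418588]
 [ 0.98075202  0.01085579  0.19495546 -0.53832182]
 [-0.19490542 -0.00550138  0.98080661 -0.93373736]
 [ 0.          0.          0.          1.        ]]
```

View pics/c0.png

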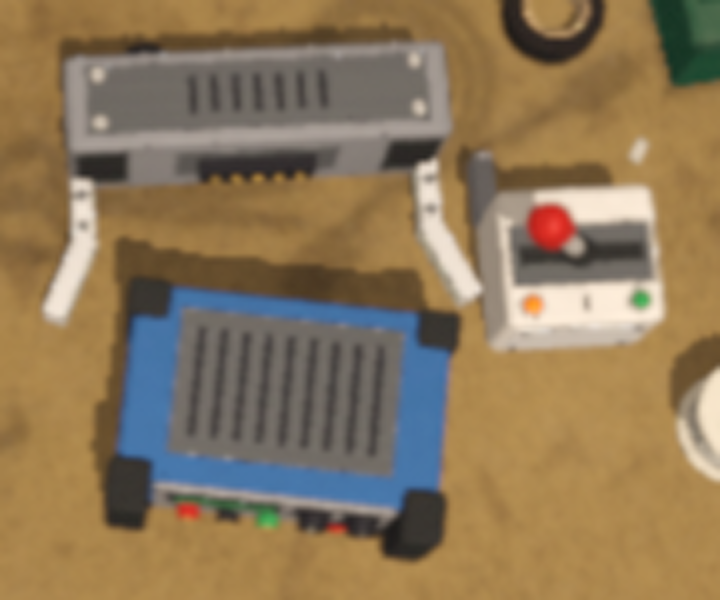

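```bash
python3 - <<'E'
from h import *
import pickle
f=pickle.load(open("top0.pkl","rb"))
P=lambda x,y,z:at(f,(295+x/4-.375,135+y/4-.375),z)
for n,z,l in(("head FL FR NR NL",.074,[(68,57),(443,43),(449,133),(72,150)]),("supply FL FR NR(top back edge)",.081,[(133,280),(460,315),(445,492),(112,458)]),("box top FL FR NR NL",.062,[(487,190),(650,186),(663,318),(497,335)]),("rail mouth tips",.022,[(45,315),(70,322),(455,300),(480,292)]),("rail throat inner",.022,[(95,240),(423,225)])):
    q=np.array([P(x,y,z)[:2] for x,y in l]);print(n,np.round(q,4).tolist(),np.round(q.mean(0),4))
    for i in range(len(q)):
        d=q[(i+1)%len(q)]-q[i];print("   len %.4f ang(deg) %.2f"%(np.hypot(*d),np.degrees(np.arctan2(d[1],d[0]))))
E
```

```text
head FL FR NR NL [[0.7413, -0.0129], [0.7524, -0.2213], [0.6994, -0.2231], [0.6869, -0.016]] [ 0.72   -0.1183]
   len 0.2087 ang(deg) -86.95
   len 0.0530 ang(deg) -178.11
   len 0.2074 ang(deg) 93.45
   len 0.0545 ang(deg) 3.27
supply FL FR NR(top back edge) [[0.6115, -0.05], [0.5943, -0.2248], [0.4985, -0.2144], [0.5147, -0.0399]] [ 0.5547 -0.1322]
   len 0.1756 ang(deg) -95.63
   len 0.0963 ang(deg) 173.80
   len 0.1752 ang(deg) 84.70
   len 0.0973 ang(deg) -5.97
box top FL FR NR NL [[0.6709, -0.2455], [0.6747, -0.3369], [0.5991, -0.3402], [0.5883, -0.2483]] [ 0.6332 -0.2927]
   len 0.0915 ang(deg) -87.60
   len 0.0757 ang(deg) -177.48
   len 0.0925 ang(deg) 96.69
   len 0.0827 ang(deg) 1.97
rail mouth tips [[0.6071, -0.0008], [0.6031, -0.015], [0.6186, -0.2335], [0.6235, -0.248]] [ 0.6131 -0.1243]
   len 0.0148 ang(deg) -105.48
   len 0.2191 ang(deg) -85.96
   len 0.0152 ang(deg) -71.26
   len 0.2477 ang(deg) 93.80
rail throat inner [[0.6516, -0.0285], [0.6628, -0.2163]] [ 0.6572 -0.1224]
   len 0.1882 ang(deg) -86.57
   len 0.1882 ang(deg) 93.43
```

```bash
cat >> h.py <<'E'
from scipy.spatial.transform import Rotation as Ro
D=np.array([.694,-.120,0]);TH=.059
Rd=Ro.from_euler('z',TH)
def toD(p): return Rd.inv().apply(np.array(p)-D)
def toW(p): return Rd.apply(p)+D
def tool(tilt): return Rd*Ro.from_matrix(np.array([[0,1,0],[1,0,0],[0,0,-1.]]))*Ro.from_rotvec([-tilt,0,0])
def plan(way):
    "way: list of (world xyz, tilt, rows); prints rounded rows"
    s=bot.observe();p=s["position"].copy();R=Ro.from_euler('xyz',s["tool_rot"]);X=[];T=[]
    for g,t,n in way:
        g=np.array(g,float);G=tool(t)
        for k in range(n):
            d=np.round(R.inv().apply((g-p)/(n-k)),3);r=np.round((R.inv()*G).as_rotvec()/(n-k),3)
            X.append(d.tolist());T.append(r.tolist());p=p+R.apply(d);R=R*Ro.from_rotvec(r)
    print(len(X),'xyz=',X,'\ntwist=',T,'\nend',p.round(4),toD(p).round(4))
def st():
    s=bot.observe();R=Ro.from_euler('xyz',s["tool_rot"])
    print("t",s["clock"],"pos",s["position"].round(4),"dock",toD(s["position"]).round(4),"err",(R.inv()*tool(.2)).as_rotvec().round(3),"F",s["force"].round(1),"w",round(s["grip_width"],4),"q",s["qpos"].round(2))
E
python3 - <<'E'
from h import *
c,s=np.cos(-.1),np.sin(-.1)
for n,y in(("R",-.08),("L",.08)): print(n,toD(np.array([.543-.068*c-s*y,-.131-.068*s+c*y,0])))
plan([((.44,.28,.231),.0,10),((.44,-.10,.19),.2,9)])
E
```

```text
R [-0.23119461 -0.07030142  0.        ]
L [-0.20586167  0.08768036  0.        ]
19 xyz= [[-0.037, -0.026, 0.0], [-0.04, -0.021, 0.0], [-0.042, -0.015, 0.0], [-0.044, -0.01, 0.0], [-0.044, -0.004, 0.0], [-0.045, 0.002, 0.0], [-0.044, 0.007, 0.0], [-0.042, 0.013, 0.0], [-0.041, 0.019, 0.0], [-0.038, 0.023, 0.0], [-0.042, -0.002, 0.005], [-0.042, -0.003, 0.004], [-0.042, -0.003, 0.004], [-0.042, -0.003, 0.005], [-0.042, -0.003, 0.004], [-0.042, -0.003, 0.004], [-0.042, -0.003, 0.004], [-0.042, -0.003, 0.005], [-0.043, -0.003, 0.004]] 
twist= [[-0.0, 0.0, 0.129], [-0.0, 0.0, 0.129], [-0.0, 0.0, 0.129], [-0.0, 0.0, 0.129], [-0.0, 0.0, 0.129], [-0.0, 0.0, 0.129], [-0.0, 0.0, 0.129], [-0.0, 0.0, 0.129], [-0.0, 0.0, 0.129], [-0.0, 0.0, 0.129], [-0.022, 0.0, -0.0], [-0.022, 0.0, -0.0], [-0.022, 0.0, -0.0], [-0.022, 0.0, -0.0], [-0.022, 0.0, -0.0], [-0.023, 0.0, -0.0], [-0.022, 0.0, -0.0], [-0.023, 0.0, -0.0], [-0.022, 0.0, -0.0]] 
end [ 0.4395 -0.1001  0.1902] [-0.2529  0.0349  0.1902]
```

apply_moves --claw '[0, 0, 0, 0, 0, 0, 0, 0, 0, 0, 0, 0, 0, 0, 0, 0, 0, 0, 0]' --xyz '[[-0.037, -0.026, 0], [-0.04, -0.021, 0], [-0.042, -0.015, 0], [-0.044, -0.01, 0], [-0.044, -0.004, 0], [-0.045, 0.002, 0], [-0.044, 0.007, 0], [-0.042, 0.013, 0], [-0.041, 0.019, 0], [-0.038, 0.023, 0], [-0.042, -0.003, 0.004], [-0.042, -0.003, 0.004], [-0.042, -0.003, 0.004], [-0.042, -0.003, 0.005], [-0.042, -0.003, 0.004], [-0.042, -0.003, 0.004], [-0.042, -0.003, 0.004], [-0.042, -0.003, 0.005], [-0.043, -0.003, 0.004]]' --twist '[[0, 0, 0.13], [0, 0, 0.13], [0, 0, 0.13], [0, 0, 0.13], [0, 0, 0.13], [0, 0, 0.13], [0, 0, 0.13], [0, 0, 0.13], [0, 0, 0.13], [0, 0, 0.12], [-0.022, 0, 0], [-0.022, 0, 0], [-0.022, 0, 0], [-0.022, 0, 0], [-0.022, 0, 0], [-0.022, 0, 0], [-0.022, 0, 0], [-0.022, 0, 0], [-0.022, 0, 0]]' --force 40

```text
clock: 3.4
position: [0.437, -0.1023, 0.1913]
tool_rot: [2.942, 0.0, 1.63]
force: [1.2, 0.5, -0.0]
grip_width: 0.0
finger_force: 0.0
```

```bash
python3 - <<'E'
from h import *
f=bot.grab_frame("wrist");save(f,"w1");import pickle;pickle.dump(f,open("w1.pkl","wb"))
st()
plan([(toW([-.285,-.083,.12]),.2,5),(toW([-.285,-.083,.04]),.2,4)])
E
```

```text
t 3.45 pos [ 0.4357 -0.1099  0.1911] dock [-0.2572  0.0253  0.1911] err [ 0.001  0.004 -0.006] F [-3.4 -7.7 -0. ] w -0.0002 q [-0.23  0.24  0.44  2.25 -0.3   0.5   0.49]
9 xyz= [[-0.022, -0.008, 0.013], [-0.022, -0.008, 0.013], [-0.021, -0.008, 0.013], [-0.022, -0.008, 0.013], [-0.021, -0.009, 0.012], [-0.0, -0.004, 0.02], [-0.0, -0.004, 0.02], [-0.0, -0.004, 0.019], [-0.0, -0.004, 0.02]] 
twist= [[0.0, 0.001, -0.001], [0.0, 0.001, -0.001], [0.0, 0.001, -0.001], [0.0, 0.0, -0.002], [0.001, 0.001, -0.001], [-0.0, -0.0, -0.0], [-0.0, -0.0, -0.0], [-0.0, -0.0, -0.0], [-0.0, -0.0, -0.0]] 
end [ 0.4143 -0.2194  0.0397] [-0.2851 -0.0827  0.0397]
```

View pics/w1.png

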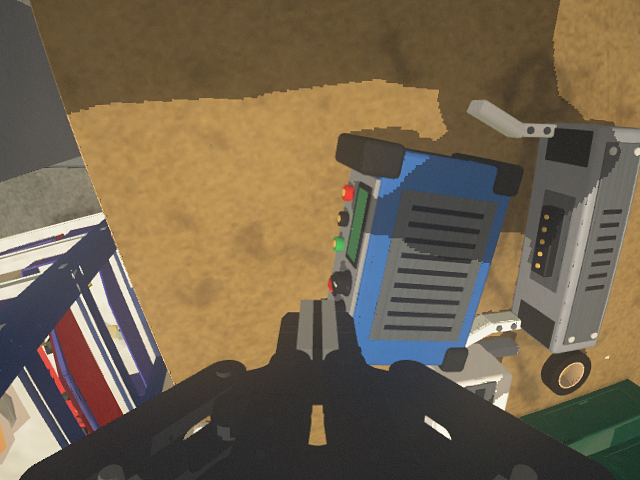

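apply_moves --claw '[0, 0, 0, 0, 0, 0, 0, 0, 0, 0]' --xyz '[[-0.022, -0.008, 0.013], [-0.022, -0.008, 0.013], [-0.022, -0.008, 0.013], [-0.022, -0.008, 0.013], [-0.02, -0.008, 0.013], [0, -0.004, 0.02], [0, -0.004, 0.02], [0, -0.004, 0.02], [0, -0.004, 0.02], [0, 0, 0]]' --twist '[[0, 0, 0], [0, 0, 0], [0, 0, 0], [0, 0, 0], [0, 0, 0], [0, 0, 0], [0, 0, 0], [0, 0, 0], [0, 0, 0], [0, 0, 0]]'

```text
clock: 4.45
position: [0.4167, -0.2095, 0.0391]
tool_rot: [2.945, -0.002, 1.629]
force: [0.7, -0.1, 0.9]
grip_width: 0.0001
finger_force: 0.0
```

```bash
python3 - <<'E'
from h import *
st()
E
```

```text
t 4.45 pos [ 0.4167 -0.2095  0.0391] dock [-0.2821 -0.073   0.0391] err [-0.004 -0.002 -0.001] F [ 0.7 -0.1  0.9] w 0.0001 q [ 0.35  0.58  0.07  2.28 -0.87  0.17  1.31]
```

apply_moves --claw '[0, 0, 0, 0, 0, 0, 0, 0, 0, 0, 0]' --xyz '[[-0.004, 0.0098, 0.002], [0, 0.0098, 0.002], [0, 0.0069, 0.0014], [0, 0.0039, 0.0008], [0, 0.0039, 0.0008], [0, 0.0039, 0.0008], [0, 0.0039, 0.0008], [0, 0.0039, 0.0008], [0, 0.0039, 0.0008], [0, 0, 0], [0, 0, 0]]' --twist '[[0, 0, 0], [0, 0, 0], [0, 0, 0], [0, 0, 0], [0, 0, 0], [0, 0, 0], [0, 0, 0], [0, 0, 0], [0, 0, 0], [0, 0, 0], [0, 0, 0]]'

```text
clock: 5.55
position: [0.4667, -0.2121, 0.0402]
tool_rot: [2.945, -0.0, 1.628]
force: [-11.4, -6.0, 4.6]
grip_width: -0.0001
finger_force: 6.1
```

```bash
python3 - <<'E'
from h import *
import pickle
st()
f=bot.grab_frame("top");pickle.dump(f,open("top1.pkl","wb"))
i=f["img"][135:285,295:475,::-1]
cv2.imwrite("pics/c1.png",cv2.resize(i,(720,600),interpolation=cv2.INTER_CUBIC))
E
```

```text
t 5.55 pos [ 0.4667 -0.2121  0.0402] dock [-0.2323 -0.0786  0.0402] err [-0.004  0.    -0.002] F [-11.4  -6.    4.6] w -0.0001 q [ 0.22  0.62  0.18  2.17 -0.84  0.25  1.22]
```

View pics/c1.png

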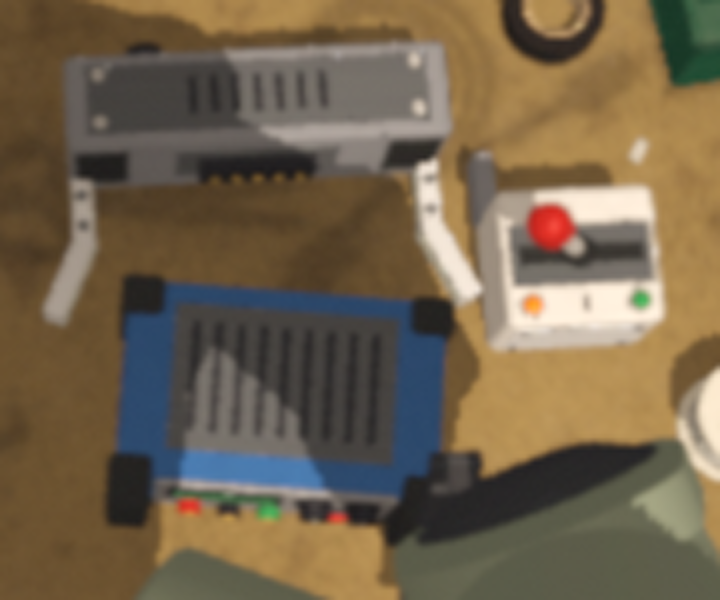

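```bash
cat >> h.py <<'E'
def meas(f):
    h=cv2.cvtColor(cv2.resize(f["img"][135:285,295:475],None,fx=4,fy=4,interpolation=cv2.INTER_CUBIC),cv2.COLOR_RGB2HSV)
    m=cv2.inRange(h,(100,110,30),(125,255,255))
    n,l,s,_=cv2.connectedComponentsWithStats(m);k=1+np.argmax(s[1:,4]);m=l==k;x,y,w,hh=s[k][:4]
    W=lambda u,v:toD(at(f,(295+u/4-.375,135+v/4-.375),.081))
    def fit(P,ax):
        P=np.array(P);a=None;I=np.ones(len(P),bool)
        for _ in range(6):
            a=np.polyfit(P[I,1-ax],P[I,ax],1);r=abs(P[:,ax]-np.polyval(a,P[:,1-ax]));I=r<max(.0015,np.median(r[I]))
        return a
    far=fit([W(c,np.argmax(m[:,c])) for c in range(x+int(.2*w),x+int(.85*w),4)],0)
    lef=fit([W(np.argmax(m[r]),r) for r in range(y+int(.25*hh),y+int(.7*hh),3)],1)
    rig=fit([W(m.shape[1]-1-np.argmax(m[r,::-1]),r) for r in range(y+int(.3*hh),y+int(.6*hh),3)],1)
    th=-far[0]; X=far[1]; xm=X-.06
    yl,yr=np.polyval(lef,xm),np.polyval(rig,xm)
    print("yaw %.3f (sides %.3f %.3f) far X %.4f Yl %.4f Yr %.4f mid %.4f"%(th,np.arctan(lef[0]),np.arctan(rig[0]),X,yl,yr,(yl+yr)/2))
    yc=(yl+yr)/2; Xf=np.polyval(far,yc)
    for n,o in(("R",-.08),("L",.08)): print(n,"post face X %.4f Y %.4f"%(Xf-.128*np.cos(th)-o*np.sin(th),yc-.068*np.sin(th)+o))
E
python3 - <<'E'
from h import *
import pickle
for n in "01": meas(pickle.load(open("top%s.pkl"%n,"rb")))
E
```

```text
yaw -0.161 (sides -0.160 -0.171) far X -0.0923 Yl 0.0839 Yr -0.0850 mid -0.0006
R post face X -0.2315 Y -0.0697
L post face X -0.2059 Y 0.0903
yaw -0.126 (sides -0.123 -0.132) far X -0.0890 Yl 0.0837 Yr -0.0836 mid 0.0000
R post face X -0.2260 Y -0.0714
L post face X -0.2059 Y 0.0886
```

apply_moves --claw '[0, 0, 0, 0, 0, 0, 0, 0, 0, 0, 0, 0, 0, 0, 0, 0]' --xyz '[[0, 0.0039, 0.0008], [0, 0.0039, 0.0008], [0, 0.0039, 0.0008], [0, 0.0039, 0.0008], [0, 0.0039, 0.0008], [0, 0.0039, 0.0008], [0, 0.0039, 0.0008], [0, 0, 0], [0, -0.02, -0.004], [0.01, -0.01, -0.002], [0.03, 0, 0], [0.04, 0, 0], [0.04, 0, 0], [0.03, 0, 0], [0.01, 0, 0], [0, 0, 0]]' --twist '[[0, 0, 0], [0, 0, 0], [0, 0, 0], [0, 0, 0], [0, 0, 0], [0, 0, 0], [0, 0, 0], [0, 0, 0], [0, 0, 0], [0, 0, 0], [0, 0, 0], [0, 0, 0], [0, 0, 0], [0, 0, 0], [0, 0, 0], [0, 0, 0]]'

```text
clock: 7.2
position: [0.4572, -0.0533, 0.0412]
tool_rot: [2.945, -0.002, 1.633]
force: [0.4, -0.5, -0.8]
grip_width: 0.0004
finger_force: 0.0
```

```bash
cat > m.py <<'E'
from h import *
st();f=bot.grab_frame("top");meas(f)
E
python3 m.py
```

```text
t 7.2 pos [ 0.4572 -0.0533  0.0412] dock [-0.2325  0.0805  0.0412] err [-0.003 -0.003  0.003] F [ 0.4 -0.5 -0.8] w 0.0004 q [-0.2   0.59  0.26  2.32 -1.26  0.16  1.3 ]
yaw 0.002 (sides 0.038 -0.003) far X -0.0706 Yl 0.0905 Yr -0.0754 mid 0.0075
R post face X -0.1985 Y -0.0726
L post face X -0.1988 Y 0.0874
```

apply_moves --claw '[0, 0, 0, 0, 0, 0, 0, 0, 0, 0, 0, 0, 0, 0, 0, 0]' --xyz '[[0.007, 0.0098, 0.002], [0, 0.0098, 0.002], [0, 0.0039, 0.0008], [-0.001, 0.0039, 0.0008], [-0.001, 0.0039, 0.0008], [-0.001, 0.0039, 0.0008], [-0.001, 0.0039, 0.0008], [0, 0, 0], [0, -0.02, -0.004], [-0.01, -0.01, -0.002], [-0.03, 0, 0], [-0.04, 0, 0], [-0.04, 0, 0], [-0.03, 0, 0], [-0.01, 0, 0], [0, 0, 0]]' --twist '[[0, 0, 0], [0, 0, 0], [0, 0, 0], [0, 0, 0], [0, 0, 0], [0, 0, 0], [0, 0, 0], [0, 0, 0], [0, 0, 0], [0, 0, 0], [0, 0, 0], [0, 0, 0], [0, 0, 0], [0, 0, 0], [0, 0, 0], [0, 0, 0]]'

```text
clock: 8.85
position: [0.4751, -0.2129, 0.0407]
tool_rot: [2.945, -0.001, 1.627]
force: [-0.5, 0.4, -0.2]
grip_width: 0.0001
finger_force: 0.0
```

```bash
python3 m.py
```

```text
t 8.85 pos [ 0.4751 -0.2129  0.0407] dock [-0.224  -0.0799  0.0407] err [-0.003 -0.001 -0.003] F [-0.5  0.4 -0.2] w 0.0001 q [ 0.08  0.66  0.37  2.16 -1.08  0.35  1.44]
yaw -0.035 (sides -0.002 -0.019) far X -0.0658 Yl 0.0881 Yr -0.0781 mid 0.0050
R post face X -0.1963 Y -0.0727
L post face X -0.1907 Y 0.0873
```

apply_moves --claw '[0, 0, 0, 0, 0, 0, 0, 0, 0, 0, 0, 0, 0, 0, 0, 0]' --xyz '[[0.003, 0.0098, 0.002], [0, 0.0059, 0.0012], [-0.001, 0.0039, 0.0008], [-0.001, 0.0039, 0.0008], [-0.001, 0.0039, 0.0008], [-0.001, 0.0039, 0.0008], [-0.001, 0.0039, 0.0008], [0, 0, 0], [0, -0.02, -0.004], [0.01, -0.01, -0.002], [0.04, 0, 0], [0.04, 0, 0], [0.04, 0, 0], [0.03, 0, 0], [0.01, 0, 0], [0, 0, 0]]' --twist '[[0, 0, 0], [0, 0, 0], [0, 0, 0], [0, 0, 0], [0, 0, 0], [0, 0, 0], [0, 0, 0], [0, 0, 0], [0, 0, 0], [0, 0, 0], [0, 0, 0], [0, 0, 0], [0, 0, 0], [0, 0, 0], [0, 0, 0], [0, 0, 0]]'

```text
clock: 10.5
position: [0.4712, -0.0417, 0.0409]
tool_rot: [2.945, -0.002, 1.633]
force: [-0.2, -0.9, -0.4]
grip_width: -0.0001
finger_force: 0.0
```

```bash
python3 m.py
```

```text
t 10.5 pos [ 0.4712 -0.0417  0.0409] dock [-0.2178  0.0913  0.0409] err [-0.003 -0.002  0.003] F [-0.2 -0.9 -0.4] w -0.0001 q [-0.26  0.6   0.3   2.29 -1.22  0.19  1.22]
yaw 0.038 (sides 0.076 0.038) far X -0.0584 Yl 0.0883 Yr -0.0782 mid 0.0050
R post face X -0.1835 Y -0.0775
L post face X -0.1895 Y 0.0825
```

apply_moves --claw '[0, 0, 0, 0, 0, 0, 0, 0, 0, 0, 0, 0, 0, 0, 0, 0]' --xyz '[[-0.003, 0.0098, 0.002], [0, 0.0088, 0.0018], [0, 0.0039, 0.0008], [-0.001, 0.0039, 0.0008], [-0.001, 0.0039, 0.0008], [-0.001, 0.0039, 0.0008], [-0.001, 0.0059, 0.0012], [0, 0, 0], [0, -0.02, -0.004], [-0.01, -0.01, -0.002], [-0.04, 0, 0], [-0.04, 0, 0], [-0.04, 0, 0], [-0.03, 0, 0], [-0.007, 0, 0], [0, 0, 0]]' --twist '[[0, 0, 0], [0, 0, 0], [0, 0, 0], [0, 0, 0], [0, 0, 0], [0, 0, 0], [0, 0, 0], [0, 0, 0], [0, 0, 0], [0, 0, 0], [0, 0, 0], [0, 0, 0], [0, 0, 0], [0, 0, 0], [0, 0, 0], [0, 0, 0]]'

```text
clock: 12.15
position: [0.4912, -0.2177, 0.0403]
tool_rot: [2.945, -0.001, 1.628]
force: [-0.5, 0.7, -0.2]
grip_width: 0.0002
finger_force: 0.0
```

```bash
python3 m.py
```

```text
t 12.15 pos [ 0.4912 -0.2177  0.0403] dock [-0.2082 -0.0856  0.0403] err [-0.004 -0.001 -0.002] F [-0.5  0.7 -0.2] w 0.0002 q [ 0.06  0.68  0.4   2.12 -1.06  0.38  1.41]
yaw -0.039 (sides -0.009 -0.029) far X -0.0491 Yl 0.0834 Yr -0.0830 mid 0.0002
R post face X -0.1802 Y -0.0771
L post face X -0.1739 Y 0.0829
```

apply_moves --claw '[0, 0, 0, 0, 0, 0, 0, 0, 0, 0, 0, 0, 0, 0, 0, 0]' --xyz '[[0.004, 0.0098, 0.002], [0, 0.0078, 0.0016], [-0.001, 0.0039, 0.0008], [-0.001, 0.0039, 0.0008], [-0.001, 0.0039, 0.0008], [-0.001, 0.0039, 0.0008], [-0.001, 0.0039, 0.0008], [0, 0, 0], [0, -0.02, -0.004], [0.01, -0.01, -0.002], [0.04, 0, 0], [0.04, 0, 0], [0.04, 0, 0], [0.03, 0, 0], [0.01, 0, 0], [0, 0, 0]]' --twist '[[0, 0, 0], [0, 0, 0], [0, 0, 0], [0, 0, 0], [0, 0, 0], [0, 0, 0], [0, 0, 0], [0, 0, 0], [0, 0, 0], [0, 0, 0], [0, 0, 0], [0, 0, 0], [0, 0, 0], [0, 0, 0], [0, 0, 0], [0, 0, 0]]'

```text
clock: 13.8
position: [0.4891, -0.0456, 0.0405]
tool_rot: [2.945, -0.002, 1.633]
force: [0.4, -0.6, -0.9]
grip_width: 0.0002
finger_force: 0.0
```

```bash
python3 m.py
```

```text
t 13.8 pos [ 0.4891 -0.0456  0.0405] dock [-0.2001  0.0863  0.0405] err [-0.003 -0.002  0.003] F [ 0.4 -0.6 -0.9] w 0.0002 q [-0.29  0.63  0.35  2.25 -1.17  0.23  1.18]
yaw 0.039 (sides 0.071 0.038) far X -0.0417 Yl 0.0833 Yr -0.0835 mid -0.0001
R post face X -0.1664 Y -0.0828
L post face X -0.1727 Y 0.0772
```

apply_moves --claw '[0, 0, 0, 0, 0, 0, 0, 0, 0, 0, 0, 0, 0, 0, 0, 0]' --xyz '[[-0.002, 0.0098, 0.002], [0, 0.0059, 0.0012], [0, 0.0039, 0.0008], [0, 0.0039, 0.0008], [0, 0.0039, 0.0008], [0, 0.0039, 0.0008], [0, 0.0039, 0.0008], [0, 0.0039, 0.0008], [0, 0, 0], [0, -0.02, -0.004], [-0.01, -0.01, -0.002], [-0.04, 0, 0], [-0.04, 0, 0], [-0.04, 0, 0], [-0.035, 0, 0], [0, 0, 0]]' --twist '[[0, 0, 0], [0, 0, 0], [0, 0, 0], [0, 0, 0], [0, 0, 0], [0, 0, 0], [0, 0, 0], [0, 0, 0], [0, 0, 0], [0, 0, 0], [0, 0, 0], [0, 0, 0], [0, 0, 0], [0, 0, 0], [0, 0, 0], [0, 0, 0]]'

```text
clock: 15.45
position: [0.5077, -0.2191, 0.0403]
tool_rot: [2.944, 0.002, 1.624]
force: [1.4, 1.6, 0.2]
grip_width: -0.0001
finger_force: 0.0
```

```bash
python3 m.py
```

```text
t 15.45 pos [ 0.5077 -0.2191  0.0403] dock [-0.1919 -0.088   0.0403] err [-0.003  0.003 -0.005] F [1.4 1.6 0.2] w -0.0001 q [ 0.03  0.7   0.43  2.09 -1.04  0.4   1.37]
yaw -0.033 (sides 0.003 -0.021) far X -0.0348 Yl 0.0830 Yr -0.0834 mid -0.0002
R post face X -0.1655 Y -0.0779
L post face X -0.1601 Y 0.0821
```

apply_moves --claw '[0, 0, 0, 0, 0, 0, 0, 0, 0, 0, 0, 0, 0, 0, 0, 0]' --xyz '[[0.005, 0.0098, 0.002], [0, 0.0059, 0.0012], [-0.001, 0.0039, 0.0008], [-0.001, 0.0039, 0.0008], [-0.001, 0.0039, 0.0008], [-0.001, 0.0039, 0.0008], [-0.001, 0.0039, 0.0008], [0, 0, 0], [0, -0.02, -0.004], [0.01, -0.01, -0.002], [0.04, 0, 0], [0.04, 0, 0], [0.04, 0, 0], [0.03, 0, 0], [0.01, 0, 0], [0, 0, 0]]' --twist '[[0, 0, 0], [0, 0, 0], [0, 0, 0], [0, 0, 0], [0, 0, 0], [0, 0, 0], [0, 0, 0], [0, 0, 0], [0, 0, 0], [0, 0, 0], [0, 0, 0], [0, 0, 0], [0, 0, 0], [0, 0, 0], [0, 0, 0], [0, 0, 0]]'

```text
clock: 17.1
position: [0.5035, -0.0417, 0.0402]
tool_rot: [2.945, -0.002, 1.633]
force: [0.8, -0.8, 0.9]
grip_width: -0.0
finger_force: 0.0
```

```bash
python3 m.py
```

```text
t 17.1 pos [ 0.5035 -0.0417  0.0402] dock [-0.1855  0.0894  0.0402] err [-0.003 -0.002  0.003] F [ 0.8 -0.8  0.9] w -0.0 q [-0.32  0.65  0.39  2.22 -1.15  0.26  1.14]
yaw 0.050 (sides 0.090 0.072) far X -0.0269 Yl 0.0831 Yr -0.0840 mid -0.0004
R post face X -0.1507 Y -0.0838
L post face X -0.1587 Y 0.0762
```

apply_moves --claw '[0, 0, 0, 0, 0, 0, 0, 0, 0, 0, 0, 0, 0, 0, 0, 0]' --xyz '[[-0.005, 0.0098, 0.002], [0, 0.0059, 0.0012], [0, 0.0039, 0.0008], [0, 0.0039, 0.0008], [0, 0.0039, 0.0008], [0, 0.0039, 0.0008], [0, 0.0039, 0.0008], [0, 0.0039, 0.0008], [0, 0, 0], [0, -0.02, -0.004], [-0.01, -0.01, -0.002], [-0.04, 0, 0], [-0.04, 0, 0], [-0.04, 0, 0], [-0.035, 0, 0], [0, 0, 0]]' --twist '[[0, 0, 0], [0, 0, 0], [0, 0, 0], [0, 0, 0], [0, 0, 0], [0, 0, 0], [0, 0, 0], [0, 0, 0], [0, 0, 0], [0, 0, 0], [0, 0, 0], [0, 0, 0], [0, 0, 0], [0, 0, 0], [0, 0, 0], [0, 0, 0]]'

```text
clock: 18.75
position: [0.5222, -0.2184, 0.04]
tool_rot: [2.944, 0.002, 1.624]
force: [-0.2, 1.1, -0.6]
grip_width: 0.0001
finger_force: 0.0
```

```bash
python3 m.py
```

```text
t 18.75 pos [ 0.5222 -0.2184  0.04  ] dock [-0.1773 -0.0881  0.04  ] err [-0.003  0.003 -0.005] F [-0.2  1.1 -0.6] w 0.0001 q [ 0.01  0.72  0.45  2.05 -1.03  0.42  1.34]
yaw -0.063 (sides -0.005 -0.016) far X -0.0180 Yl 0.0828 Yr -0.0835 mid -0.0004
R post face X -0.1507 Y -0.0761
L post face X -0.1407 Y 0.0839
```

apply_moves --claw '[0, 0, 0, 0, 0, 0, 0, 0, 0, 0, 0, 0, 0, 0, 0, 0]' --xyz '[[0.005, 0.0098, 0.002], [0, 0.0059, 0.0012], [-0.001, 0.0039, 0.0008], [-0.001, 0.0039, 0.0008], [-0.001, 0.0039, 0.0008], [-0.001, 0.0039, 0.0008], [-0.001, 0.0039, 0.0008], [0, 0, 0], [0, -0.02, -0.004], [0.01, -0.01, -0.002], [0.04, 0, 0], [0.04, 0, 0], [0.04, 0, 0], [0.03, 0, 0], [0.01, 0, 0], [0, 0, 0]]' --twist '[[0, 0, 0], [0, 0, 0], [0, 0, 0], [0, 0, 0], [0, 0, 0], [0, 0, 0], [0, 0, 0], [0, 0, 0], [0, 0, 0], [0, 0, 0], [0, 0, 0], [0, 0, 0], [0, 0, 0], [0, 0, 0], [0, 0, 0], [0, 0, 0]]'

```text
clock: 20.4
position: [0.5181, -0.0408, 0.0398]
tool_rot: [2.945, -0.002, 1.633]
force: [0.3, -1.2, -0.7]
grip_width: 0.0
finger_force: 0.0
```

```bash
sed -i '$a save(f,"t_"+str(int(100*bot.observe()["clock"])))' m.py; python3 m.py; ls pics
```

```text
t 20.4 pos [ 0.5181 -0.0408  0.0398] dock [-0.1709  0.0895  0.0398] err [-0.003 -0.002  0.003] F [ 0.3 -1.2 -0.7] w 0.0 q [-0.35  0.67  0.42  2.18 -1.12  0.29  1.11]
yaw 0.029 (sides 0.096 0.067) far X -0.0118 Yl 0.0829 Yr -0.0841 mid -0.0006
R post face X -0.1374 Y -0.0826
L post face X -0.1420 Y 0.0774
c0.png
c1.png
scene0.png
t_2045.png
top0.png
w1.png
```

apply_moves --claw '[0, 0, 0, 0, 0, 0, 0]' --xyz '[[-0.005, 0.0098, 0.002], [0, 0.0069, 0.0014], [0, 0.0039, 0.0008], [0, 0.0039, 0.0008], [0, 0.0039, 0.0008], [0, 0.0039, 0.0008], [0, 0, 0]]' --twist '[[0, 0, 0], [0, 0, 0], [0, 0, 0], [0, 0, 0], [0, 0, 0], [0, 0, 0], [0, 0, 0]]'

```text
clock: 21.15
position: [0.5486, -0.045, 0.0388]
tool_rot: [2.95, -0.004, 1.631]
force: [-18.4, 4.4, 10.4]
grip_width: 0.0
finger_force: 9.0
```

```bash
python3 m.py
```

```text
t 21.15 pos [ 0.5486 -0.045   0.0388] dock [-0.1408  0.0834  0.0388] err [-0.008 -0.004  0.   ] F [-18.4   4.4  10.4] w 0.0 q [-0.37  0.71  0.49  2.11 -1.08  0.37  1.05]
yaw -0.002 (sides -0.947 -0.006) far X -0.0087 Yl 0.1373 Yr -0.0840 mid 0.0267
R post face X -0.1368 Y -0.0532
L post face X -0.1365 Y 0.1068h.py:41: RankWarning: Polyfit may be poorly conditioned
  a=np.polyfit(P[I,1-ax],P[I,ax],1);r=abs(P[:,ax]-np.polyval(a,P[:,1-ax]));I=r<max(.0015,np.median(r[I]))
h.py:41: RankWarning: Polyfit may be poorly conditioned
  a=np.polyfit(P[I,1-ax],P[I,ax],1);r=abs(P[:,ax]-np.polyval(a,P[:,1-ax]));I=r<max(.0015,np.median(r[I]))
```

apply_moves --claw '[0, 0, 0, 0, 0, 0, 0, 0, 0, 0, 0, 0, 0, 0, 0]' --xyz '[[0, -0.02, -0.004], [-0.01, -0.01, -0.002], [-0.04, 0, 0], [-0.04, 0, 0], [-0.04, 0, 0], [-0.03, 0, 0], [-0.005, 0, 0], [0, 0, 0], [0, 0.0098, 0.002], [0, 0.0078, 0.0016], [0, 0.0039, 0.0008], [0, 0.0039, 0.0008], [0, 0.0039, 0.0008], [0, 0.0039, 0.0008], [0, 0, 0]]' --twist '[[0, 0, 0], [0, 0, 0], [0, 0, 0], [0, 0, 0], [0, 0, 0], [0, 0, 0], [0, 0, 0], [0, 0, 0], [0, 0, 0], [0, 0, 0], [0, 0, 0], [0, 0, 0], [0, 0, 0], [0, 0, 0], [0, 0, 0]]'

```text
clock: 22.7
position: [0.5612, -0.2109, 0.0389]
tool_rot: [2.949, -0.002, 1.629]
force: [-23.0, -1.5, 15.9]
grip_width: 0.0
finger_force: 11.6
```

```bash
python3 m.py 2>/dev/null
```

```text
t 22.7 pos [ 0.5612 -0.2109  0.0389] dock [-0.138  -0.0829  0.0389] err [-0.008 -0.001 -0.002] F [-23.   -1.5  15.9] w 0.0 q [-0.05  0.77  0.5   1.97 -1.    0.49  1.25]
yaw 0.015 (sides 0.050 -0.008) far X -0.0077 Yl 0.0825 Yr -0.0842 mid -0.0009
R post face X -0.1344 Y -0.0819
L post face X -0.1369 Y 0.0781
```

apply_moves --claw '[0, 0, 0]' --xyz '[[0, 0.002, 0.0004], [0, 0.002, 0.0004], [0, 0, 0]]' --twist '[[0, 0, 0], [0, 0, 0], [0, 0, 0]]'

```text
clock: 23.05
position: [0.5617, -0.211, 0.0383]
tool_rot: [2.954, -0.003, 1.627]
force: [-51.7, -0.4, 36.0]
grip_width: -0.0003
finger_force: 27.2
```

```bash
python3 m.py 2>/dev/null
```

```text
t 23.05 pos [ 0.5617 -0.211   0.0383] dock [-0.1375 -0.0831  0.0383] err [-0.012 -0.003 -0.003] F [-51.7  -0.4  36. ] w -0.0003 q [-0.05  0.77  0.5   1.96 -0.99  0.49  1.24]
yaw 0.016 (sides 0.052 -0.005) far X -0.0077 Yl 0.0824 Yr -0.0842 mid -0.0009
R post face X -0.1343 Y -0.0820
L post face X -0.1369 Y 0.0780
```

apply_moves --claw '[0, 0, 0, 0, 0, 0, 0, 0, 0, 0, 0, 0, 0, 0]' --xyz '[[0, -0.02, -0.004], [0.01, -0.01, -0.002], [0.04, 0, 0], [0.04, 0, 0], [0.04, 0, 0], [0.03, 0, 0], [0.006, 0, 0], [0, 0, 0], [0, 0.0088, 0.0018], [0, 0.0059, 0.0012], [0, 0.0039, 0.0008], [0, 0.0039, 0.0008], [0, 0.0039, 0.0008], [0, 0, 0]]' --twist '[[0, 0, 0], [0, 0, 0], [0, 0, 0], [0, 0, 0], [0, 0, 0], [0, 0, 0], [0, 0, 0], [0, 0, 0], [0, 0, 0], [0, 0, 0], [0, 0, 0], [0, 0, 0], [0, 0, 0], [0, 0, 0]]'

```text
clock: 24.5
position: [0.5513, -0.0447, 0.0383]
tool_rot: [2.951, -0.003, 1.629]
force: [-24.3, 1.5, 14.6]
grip_width: -0.0002
finger_force: 12.7
```

```bash
python3 m.py 2>/dev/null
```

```text
t 24.5 pos [ 0.5513 -0.0447  0.0383] dock [-0.138   0.0836  0.0383] err [-0.009 -0.003 -0.001] F [-24.3   1.5  14.6] w -0.0002 q [-0.38  0.72  0.49  2.1  -1.07  0.37  1.04]
yaw 0.001 (sides -1.011 -0.021) far X -0.0064 Yl 0.1478 Yr -0.0839 mid 0.0319
R post face X -0.1344 Y -0.0481
L post face X -0.1345 Y 0.1119
```

apply_moves --claw '[0, 0, 0]' --xyz '[[0, 0.001, 0.0002], [0, 0.001, 0.0002], [0, 0, 0]]' --twist '[[0, 0, 0], [0, 0, 0], [0, 0, 0]]'

```text
clock: 24.85
position: [0.5515, -0.0446, 0.0382]
tool_rot: [2.953, -0.004, 1.629]
force: [-41.7, 1.0, 30.1]
grip_width: 0.0
finger_force: 20.8
```

```bash
python3 m.py 2>/dev/null
```

```text
t 24.85 pos [ 0.5515 -0.0446  0.0382] dock [-0.1378  0.0837  0.0382] err [-0.012 -0.004 -0.002] F [-41.7   1.   30.1] w 0.0 q [-0.38  0.72  0.5   2.1  -1.07  0.38  1.04]
yaw 0.001 (sides 0.005 -0.019) far X -0.0064 Yl -0.0634 Yr -0.0840 mid -0.0737
R post face X -0.1343 Y -0.1538
L post face X -0.1344 Y 0.0062
```

apply_moves --claw '[0, 0, 0, 0, 0, 0, 0, 0, 0, 0, 0, 0, 0, 0]' --xyz '[[0, -0.02, -0.004], [-0.01, -0.01, -0.002], [-0.04, 0, 0], [-0.04, 0, 0], [-0.04, 0, 0], [-0.03, 0, 0], [-0.006, 0, 0], [0, 0, 0], [0, 0.0098, 0.002], [0, 0.0059, 0.0012], [0, 0.0039, 0.0008], [0, 0.0039, 0.0008], [0, 0.0039, 0.0008], [0, 0, 0]]' --twist '[[0, 0, 0], [0, 0, 0], [0, 0, 0], [0, 0, 0], [0, 0, 0], [0, 0, 0], [0, 0, 0], [0, 0, 0], [0, 0, 0], [0, 0, 0], [0, 0, 0], [0, 0, 0], [0, 0, 0], [0, 0, 0]]'

```text
clock: 26.3
position: [0.5611, -0.2097, 0.0384]
tool_rot: [2.95, -0.003, 1.63]
force: [-21.6, 3.0, 14.2]
grip_width: -0.0002
finger_force: 11.1
```

```bash
python3 m.py 2>/dev/null; ls pics
```

```text
t 26.3 pos [ 0.5611 -0.2097  0.0384] dock [-0.1379 -0.0817  0.0384] err [-0.008 -0.003 -0.001] F [-21.6   3.   14.2] w -0.0002 q [-0.05  0.77  0.49  1.97 -1.    0.49  1.25]
yaw 0.000 (sides 0.031 -0.016) far X -0.0065 Yl 0.0825 Yr -0.0842 mid -0.0009
R post face X -0.1345 Y -0.0809
L post face X -0.1345 Y 0.0791
c0.png
c1.png
scene0.png
t_2045.png
t_2120.png
t_2275.png
t_2310.png
t_2455.png
t_2490.png
t_2635.png
top0.png
w1.png
```

apply_moves --claw '[0, 0, 0, 0, 0, 0, 0, 0]' --xyz '[[0, -0.02, -0.004], [0, -0.02, -0.004], [0, 0.006, -0.03], [0, 0.006, -0.03], [0, 0.006, -0.03], [0, 0.006, -0.03], [0, 0, 0], [0, 0, 0]]' --twist '[[0, 0, 0], [0, 0, 0], [0, 0, 0], [0, 0, 0], [0, 0, 0], [0, 0, 0], [0, 0, 0], [0, 0, 0]]'

```text
clock: 27.15
position: [0.5238, -0.2121, 0.1618]
tool_rot: [2.944, -0.001, 1.631]
force: [-1.0, 0.2, -0.3]
grip_width: 0.0001
finger_force: 0.0
```

```bash
python3 m.py 2>/dev/null; python3 - <<'E'
from h import *
for q in("knob","lever"): print(q,[(toD(r["position"]).round(4).tolist(),round(r["score"],2)) for r in bot.find_in("top",q)[:2]])
plan([(toW([-.072,-.09,.155]),.1,5),(toW([-.072,-.095,.108]),.1,5)])
E
```

```text
t 27.15 pos [ 0.5238 -0.2121  0.1618] dock [-0.1753 -0.0819  0.1618] err [-0.002 -0.002  0.001] F [-1.   0.2 -0.3] w 0.0001 q [-0.2   0.56  0.73  2.   -0.78  0.67  1.09]
yaw 0.001 (sides 0.033 -0.020) far X -0.0066 Yl 0.0823 Yr -0.0842 mid -0.0010
R post face X -0.1345 Y -0.0811
L post face X -0.1347 Y 0.0789
knob []
lever [([-0.0679, -0.1347, 0.1361], 0.65), ([-0.2954, 0.3153, 0.0152], 0.31)]
10 xyz= [[-0.002, 0.02, 0.005], [-0.001, 0.02, 0.005], [-0.002, 0.021, 0.004], [-0.001, 0.02, 0.004], [-0.002, 0.021, 0.004], [-0.001, -0.001, 0.009], [-0.001, -0.001, 0.009], [-0.001, -0.001, 0.01], [-0.001, -0.001, 0.009], [-0.001, -0.001, 0.01]] 
twist= [[0.019, -0.0, 0.0], [0.019, -0.0, 0.0], [0.019, -0.001, 0.0], [0.019, -0.0, 0.0], [0.02, -0.001, 0.0], [-0.0, 0.0, 0.0], [-0.0, 0.0, 0.0], [-0.0, 0.0, 0.0], [-0.0, 0.0, 0.0], [-0.0, 0.0, 0.0]] 
end [ 0.6276 -0.2191  0.1076] [-0.0722 -0.0951  0.1076]
```

apply_moves --claw '[0, 0, 0, 0, 0, 0, 0, 0, 0, 0, 0]' --xyz '[[-0.002, 0.02, 0.005], [-0.001, 0.02, 0.005], [-0.002, 0.021, 0.004], [-0.001, 0.02, 0.004], [-0.002, 0.021, 0.004], [-0.001, -0.001, 0.009], [-0.001, -0.001, 0.009], [-0.001, -0.001, 0.01], [-0.001, -0.001, 0.009], [-0.001, -0.001, 0.01], [0, 0, 0]]' --twist '[[0.02, 0, 0], [0.02, 0, 0], [0.02, 0, 0], [0.02, 0, 0], [0.02, 0, 0], [0, 0, 0], [0, 0, 0], [0, 0, 0], [0, 0, 0], [0, 0, 0], [0, 0, 0]]'

```text
clock: 28.4
position: [0.627, -0.2194, 0.1069]
tool_rot: [3.046, -0.002, 1.63]
force: [-0.8, -0.1, 0.2]
grip_width: -0.0001
finger_force: 0.0
```

```bash
python3 - <<'E'
from h import *
st();f=bot.grab_frame("top")
cv2.imwrite("pics/c2.png",cv2.resize(f["img"][135:285,295:475,::-1],(720,600),interpolation=cv2.INTER_CUBIC))
E
```

```text
t 28.4 pos [ 0.627  -0.2194  0.1069] dock [-0.0728 -0.0952  0.1069] err [-0.105 -0.002 -0.   ] F [-0.8 -0.1  0.2] w -0.0001 q [-0.18  0.82  0.71  1.69 -0.77  0.83  0.94]
```

View pics/c2.png

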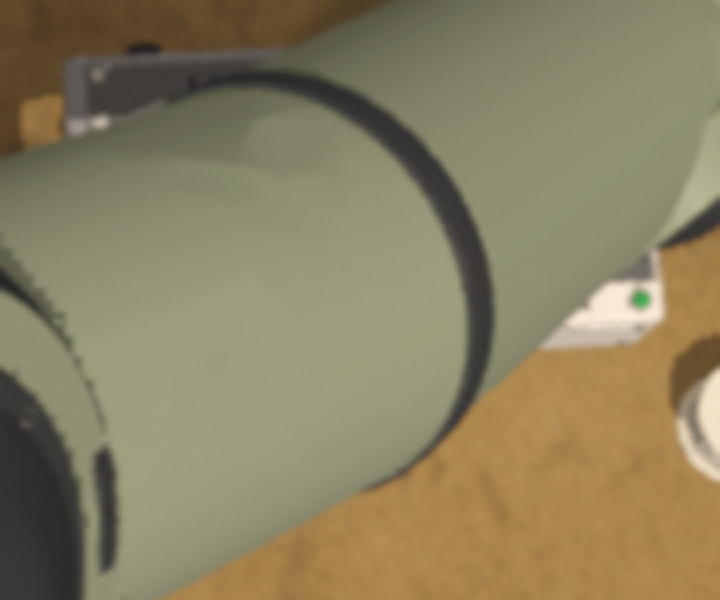

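apply_moves --claw '[0, 0, 0, 0, 0, 0, 0, 0, 0, 0]' --xyz '[[-0.01, 0, 0], [-0.006, 0, 0], [-0.003, 0, 0], [-0.003, 0, 0], [-0.003, 0, 0], [-0.002, 0, 0], [-0.002, 0, 0], [-0.002, 0, 0], [0, 0, 0], [0, 0, 0]]' --twist '[[0, 0, 0], [0, 0, 0], [0, 0, 0], [0, 0, 0], [0, 0, 0], [0, 0, 0], [0, 0, 0], [0, 0, 0], [0, 0, 0], [0, 0, 0]]'

```text
clock: 29.45
position: [0.63, -0.2499, 0.1084]
tool_rot: [3.044, -0.002, 1.631]
force: [1.4, 3.3, 2.2]
grip_width: -0.0001
finger_force: 1.8
```

```bash
python3 - <<'E'
from h import *
st();f=bot.grab_frame("wrist");save(f,"w2")
E
```

```text
t 29.45 pos [ 0.63   -0.2499  0.1084] dock [-0.0716 -0.1259  0.1084] err [-0.103 -0.002  0.001] F [1.4 3.3 2.2] w -0.0001 q [-0.12  0.83  0.71  1.65 -0.76  0.85  0.97]
```

View pics/w2.png

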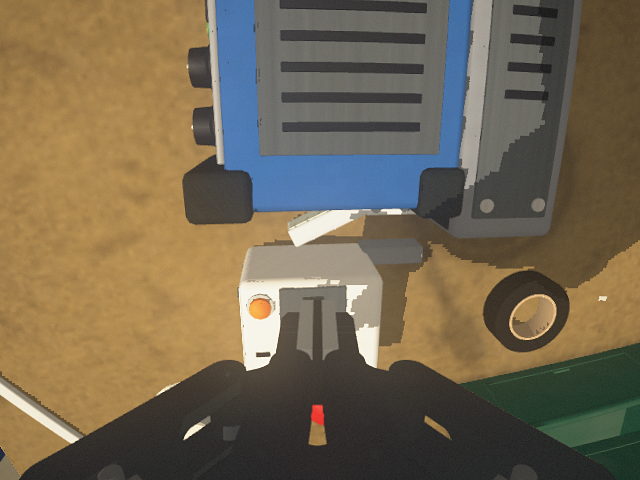

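apply_moves --claw '[0, 0, 0, 0, 0, 0, 0, 0]' --xyz '[[-0.002, 0, 0], [-0.002, 0, 0], [-0.002, 0, 0], [-0.002, 0, 0], [-0.002, 0, 0], [-0.002, 0, 0], [-0.002, 0, 0], [0, 0, 0]]' --twist '[[0, 0, 0], [0, 0, 0], [0, 0, 0], [0, 0, 0], [0, 0, 0], [0, 0, 0], [0, 0, 0], [0, 0, 0]]'

```text
clock: 30.3
position: [0.6303, -0.2649, 0.1082]
tool_rot: [3.045, -0.001, 1.63]
force: [0.1, -0.7, 1.2]
grip_width: -0.0003
finger_force: 0.0
```

```bash
python3 - <<'E'
from h import *
st()
E
```

```text
t 30.3 pos [ 0.6303 -0.2649  0.1082] dock [-0.0721 -0.1409  0.1082] err [-0.103 -0.001 -0.   ] F [ 0.1 -0.7  1.2] w -0.0003 q [-0.09  0.84  0.71  1.64 -0.76  0.86  0.99]
```

apply_moves --claw '[0, 0, 0, 0, 0, 0, 0, 0, 0, 0, 0, 0, 0, 0, 0, 0, 0, 0, 0, 0]' --xyz '[[0.01, 0, 0], [0.02, 0, 0], [0.02, 0, -0.01], [0.02, 0, -0.02], [0.02, 0, -0.02], [0.02, 0, -0.02], [0, 0, 0], [0, 0, 0], [0, 0, 0], [0, 0, 0], [0, 0, 0], [0, 0, 0], [0, 0, 0], [0, 0, 0], [0, 0, 0], [0, 0, 0], [0, 0, 0], [0, 0, 0], [0, 0, 0], [0, 0, 0]]' --twist '[[0, 0, 0], [0, 0, 0], [0, 0, 0], [0, 0, 0], [0, 0, 0], [0, 0, 0], [0, 0, 0], [0, 0, 0], [0, 0, 0], [0, 0, 0], [0, 0, 0], [0, 0, 0], [0, 0, 0], [0, 0, 0], [0, 0, 0], [0, 0, 0], [0, 0, 0], [0, 0, 0], [0, 0, 0], [0, 0, 0]]'

```text
clock: 32.3
position: [0.6172, -0.155, 0.1781]
tool_rot: [3.045, -0.001, 1.63]
force: [-0.8, -0.1, 0.4]
grip_width: 0.0003
finger_force: 0.0
```

```bash
python3 - <<'E'
from h import *
st();f=bot.grab_frame("wrist");save(f,"w3")
for q in ("knob","lever"):print([(toD(r["position"]).round(4).tolist(),round(r["score"],2)) for r in bot.find_in("wrist",q)[:3]])
E
```

```text
t 32.3 pos [ 0.6172 -0.155   0.1781] dock [-0.0788 -0.0304  0.1781] err [-0.103 -0.001  0.   ] F [-0.8 -0.1  0.4] w 0.0003 q [-0.35  0.7   0.81  1.73 -0.69  0.9   0.81]
[([-0.0709, -0.1664, 0.0913], 0.84)]
[([-0.0639, -0.1678, 0.0917], 0.64)]
```

View pics/w3.png

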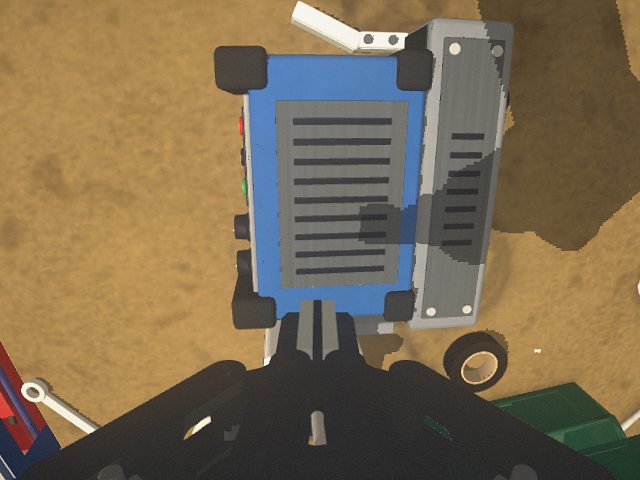

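apply_moves --claw '[0, 0, 0, 0, 0, 0, 0, 0, 0, 0, 0, 0]' --xyz '[[0, 0, 0], [0, 0, 0], [0, 0, 0], [0, 0, 0], [-0.02, 0, 0.02], [-0.02, 0, 0.02], [-0.02, 0, 0.02], [-0.02, 0, 0.01], [-0.01, 0.006, 0.008], [-0.01, 0, 0], [0, 0, 0], [0, 0, 0]]' --twist '[[0, 0, 0], [0, 0, 0], [0, 0, 0], [0, 0, 0], [0, 0, 0], [0, 0, 0], [0, 0, 0], [0, 0, 0], [0, 0, 0], [0, 0, 0], [0, 0, 0], [0, 0, 0]]'

```text
clock: 33.65
position: [0.6369, -0.2534, 0.1014]
tool_rot: [3.044, -0.002, 1.63]
force: [0.8, 0.4, 0.1]
grip_width: 0.0001
finger_force: 0.0
```

apply_moves --claw '[0, 0, 0, 0, 0, 0, 0, 0, 0, 0, 0, 0, 0, 0, 0, 0]' --xyz '[[-0.01, 0, 0], [-0.005, 0, 0], [-0.003, 0, 0], [-0.003, 0, 0], [-0.002, 0, 0], [-0.002, 0, 0], [-0.002, 0, 0], [-0.002, 0, 0], [-0.002, 0, 0], [-0.002, 0, 0], [-0.002, 0, 0], [-0.002, 0, 0], [-0.002, 0, 0], [-0.001, 0, 0], [0, 0, 0], [0, 0, 0]]' --twist '[[0, 0, 0], [0, 0, 0], [0, 0, 0], [0, 0, 0], [0, 0, 0], [0, 0, 0], [0, 0, 0], [0, 0, 0], [0, 0, 0], [0, 0, 0], [0, 0, 0], [0, 0, 0], [0, 0, 0], [0, 0, 0], [0, 0, 0], [0, 0, 0]]'

```text
clock: 35.25
position: [0.6389, -0.2939, 0.1008]
tool_rot: [3.045, -0.001, 1.63]
force: [0.1, 1.3, -0.5]
grip_width: -0.0
finger_force: 0.0
```

```bash
python3 - <<'E'
from h import *
st()
E
```

```text
t 35.25 pos [ 0.6389 -0.2939  0.1008] dock [-0.0653 -0.1703  0.1008] err [-0.103 -0.001  0.   ] F [ 0.1  1.3 -0.5] w -0.0 q [-0.04  0.88  0.7   1.58 -0.76  0.88  1.01]
```

apply_moves --claw '[0, 0, 0, 0, 0, 0, 0, 0, 0, 0, 0, 0, 0, 0, 0, 0]' --xyz '[[0.01, 0, 0], [0.02, 0, 0], [0.02, 0, -0.01], [0.02, 0, -0.02], [0.02, 0, -0.03], [0.02, 0, -0.03], [0.02, -0.02, -0.02], [0.03, -0.03, 0], [0.04, -0.03, 0], [0.04, -0.03, 0], [0.04, -0.03, 0], [0.04, -0.02, 0], [0.04, 0, 0], [0.04, 0, 0], [0, 0, 0], [0, 0, 0]]' --twist '[[0, 0, 0], [0, 0, 0], [0, 0, 0], [0, 0, 0], [0, 0, 0], [0, 0, 0], [0, 0, 0], [0, 0, 0], [0, 0, 0], [0, 0, 0], [0, 0, 0], [0, 0, 0], [0, 0, 0], [0, 0, 0], [0, 0, 0], [0, 0, 0]]'

```text
clock: 36.85
position: [0.4477, 0.0932, 0.1956]
tool_rot: [3.045, -0.001, 1.633]
force: [1.4, -0.9, -0.4]
grip_width: 0.0
finger_force: 0.0
```

```bash
python3 m.py 2>/dev/null; python3 - <<'E'
from h import *
f=bot.grab_frame("top")
cv2.imwrite("pics/c4.png",cv2.resize(f["img"][135:285,295:475,::-1],(720,600),interpolation=cv2.INTER_CUBIC))
E
```

```text
t 36.85 pos [0.4477 0.0932 0.1956] dock [-0.2333  0.2274  0.1956] err [-0.103 -0.002  0.003] F [ 1.4 -0.9 -0.4] w 0.0 q [-1.13  0.44  1.03  2.17 -0.58  0.72  0.33]
yaw 0.001 (sides 0.043 -0.001) far X -0.0064 Yl 0.0826 Yr -0.0843 mid -0.0009
R post face X -0.1343 Y -0.0809
L post face X -0.1344 Y 0.0791
```

View pics/c4.png

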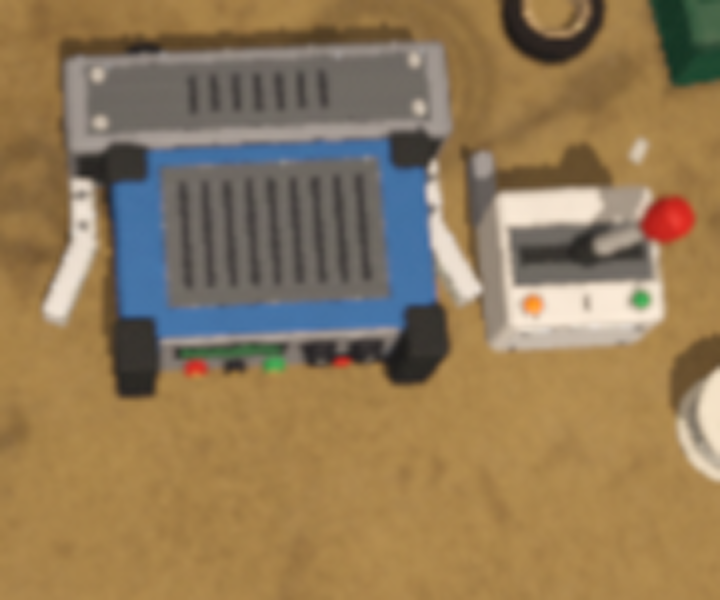

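The crop shows the supply flush and square against the head, with its far posts at rows ~150. The red knob is at (668,219), on the green lamp's side.

```bash
python3 -c "
from workcell import bot
print(bot.job_done())"
```

```text
the job is handed in; nothing more can be done
None
```

I handed the job in at about 37 s: the supply is square and home against the stop, and the lever went from orange to centre off for over two seconds, then on to green. No verdict came back. The final seating presses on the posts read 42–52 N forward at the wrist (about 63 N in all).

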